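Change over the batch on a cheese drying turntable and set its timer

ROBOT

A 7-joint arm with a two-finger parallel gripper is mounted at the origin on the work surface. World frame = base frame: x ahead of the robot, y to its left, z up, the work surface at z = 0. Lengths are in m, angles in rad, forces in N, time in s.
With the tool pointing down it reaches from about 0.425 to 0.825 m from the base axis. Payload 3.6 kg.
Tool frame: the origin (TCP) lies between the finger pads; the fingertips stand 8 mm ahead of it and the grasp point (between the pads) lies 11 mm behind it; z points along the fingers, y is the line along which they close (so a half turn about z gives the same grasp; the last joint's range is limited). The gripper opens to 93 mm and grips with 3 to 60 N. Pads are 15 mm wide; open, the fingers measure 128 mm over their backs; the gripper's body (75 mm by 188 mm) begins 65 mm behind the grasp point.
Start: joints at [1.242, 0.615, -0.013, 1.423, 0.008, 1.103, -0.04], TCP at [0.193, -0.621, 0.227] pointing down, gripper open.
Joint ranges: [-3.12, 3.12], [-0.3, 2.06], [-1.34, 1.32], [0.26, 2.42], [-1.36, 4.5], [0.01, 1.98], [-2.84, 2.84]. Speed limits (rad/s): [2.79, 2.79, 3.14, 3.14, 3.14, 3.14, 3.14].

INTERFACE

Orientations are given as a rotation vector (axis times angle).
In Python, from cell import * gives the robot as it stands.
- The arm moves only by the tool drive_tool, never from a script. Its argument "deltas" is one flat list of numbers, 7 for each row, row after row: the finger opening in cm, from 0 to 9.3, then the shift along the tool's x, y, z in cm, then the turn, a rotation vector about the tool's x, y, z in degrees. In form: [gripper, x, y, z, wx, wy, wz, gripper, x, y, z, wx, wy, wz, ...]. A call has 1 to 8 rows; each row shifts and turns the commanded pose from where the row before left it, along the tool's axes as they then stand; what a row does not reach is not made up. A row lasts 1/10 s, in which the tool goes at most 50 mm and 8.59 degrees, less where a joint would pass 70% of its speed; a pose out of reach is approached as far as the arm can. A call is refused whole if a number of a shift passes 5 or a number of a turn 8.59, either way. A call with a gripper value outside its range is refused whole. The fingers move at their own pace and stop on an object; the grip force is fixed at half the most. Time passes only in rows, so rows that do not move let the fingers close. It gives the time, the measured TCP pose, the force, the opening and the grip force at its end, in the units of the state.
- get_state(): the state, without advancing time (a new reading comes with each control period).
- grab_frame(name): name is "scene" or "top" or "wrist"; returns (picture, depth): 384x512x3 uint8, red, green, blue; 384x512 float32, m along the optical axis (not along the pixel's ray), 0 where there is no reading.
- calibration(name): a dict with "fx", "fy", "cx", "cy" (pixels), "R" (3x3) and "t" (3): a world point X has camera coordinates R X + t. Camera axes: x right, y down, z forward; pixel columns grow to the right and rows downward; lengths in m; the calibration is good to about 2 mm. A picture is of the moment at which its call begins: read the wrist's pose just before it. calibration takes no time and is no camera call; for the wrist camera it gives the pose at the moment of the call.
- hand_in(): hands the job in; it is judged then, once.
The state is a dict: "time": time; "q": joint angles; "dq": joint speeds; "tau": joint torques, N m; "tool_pos": TCP position; "tcp_rot": TCP orientation; "wrist_force": force on the tool from outside, world axes, zero at the start; "moment": the same for the moment, N m; "width": finger opening in m; "finger_force": force on a finger pad.
Only numpy, scipy, OpenCV 4.12 (cv2) and the standard library are available. Lean on these libraries where they do the work, as an engineer would, in place of code of your own. Each camera call takes 0.05 s, during which the arm holds its last target. There are 200 camera calls.

TASK

Put all the small wheels waiting on the steel tray on the empty front half of the drying turntable, flat side down, then turn the table half a turn by its centre handle, with the dried wheels still on it, until it clicks in place and the new batch stands before the blower. After that, take off the dried wheels that have come round and stand them flat side down on the wooden board beside the one already there, and set the timer knob: one bar if the new batch is low wheels only, two bars if a tall one is among it; do not switch the timer on before the table is turned. Leave a clear gap between any two wheels of the batch and between any two on the board, and leave the other things on the bench where they are.

Things in the scene. Friction and masses are not known exactly. Their poses are not given: they have to be found in the camera images.
- low_1: small waxed wheel, low, 64 mm in diameter and 36 mm high, in red wax, lying flat; origin at its middle, z along its axis (either flat face may be down). If present, it waits on the steel tray at the start: part of the new batch. None if absent.
- low_2: small waxed wheel, low, 64 mm in diameter and 36 mm high, in red wax, lying flat; origin at its middle, z along its axis (either flat face may be down). If present, it waits on the steel tray at the start: part of the new batch. None if absent.
- low_3: small waxed wheel, low, 64 mm in diameter and 36 mm high, in red wax, lying flat; origin at its middle, z along its axis (either flat face may be down). If present, it waits on the steel tray at the start: part of the new batch. None if absent.
- tall_1: small waxed wheel, the tall kind, 64 mm in diameter and 70 mm high, in red wax, lying flat; origin at its middle, z along its axis (either flat face may be down). If present, it waits on the steel tray at the start: part of the new batch. None if absent. (Exactly one of low_3 and tall_1 is present.)
- dry_1: small waxed wheel, low, 64 mm in diameter and 36 mm high, in red wax, lying flat; origin at its middle, z along its axis (either flat face may be down). If present, it stands at the start on the rear (blower) half of the turntable: already dried. None if absent.
- dry_2: small waxed wheel, low, 64 mm in diameter and 36 mm high, in red wax, lying flat; origin at its middle, z along its axis (either flat face may be down). If present, it stands at the start on the rear (blower) half of the turntable: already dried. None if absent.
- dry_3: small waxed wheel, the tall kind, 64 mm in diameter and 70 mm high, in red wax, lying flat; origin at its middle, z along its axis (either flat face may be down). If present, it stands at the start on the rear (blower) half of the turntable: already dried. None if absent.
- aged: small waxed wheel, low, 64 mm in diameter and 36 mm high, in red wax, lying flat; origin at its middle, z along its axis (either flat face may be down). It already stands near a corner of the wooden board and stays on that board.
- unit: drying unit, fixed: round wooden turntable on a plinth, steel blower behind it. Origin on the bench on the turntable's axis; x points to the blower (roughly away from the robot), z up. Turntable top 50 mm above the bench, 340 mm across. Rear (blower) half: x > 0 in this frame, front half: x < 0. Blower: x 205 to 300 mm, y -140 to 140 mm, 161 mm high.
- platter (a joint): turntable angle in rad, growing counter-clockwise from above. About 0 at the start; end stops just past 0 and pi, so it turns only counter-clockwise from the start. Sprung click stops (peak about 0.14 N m) at 0, pi/2 and pi: left within 0.2 rad of one it settles into it. Half a turn is pi.
- hub_grip (a point): middle of the turntable's centre T-handle, on its axis, 118 mm above the bench; turns with the table. The handle is a level black bar 90 mm long, 20 mm wide, from 97 to 127 mm above the bench, on an 18 mm post. Bar along this point's y axis (the unit's y at joint 0): grip its faces along x. A steel strip below it parts the two halves.
- tray: square stainless drip tray, fixed, 240 x 240 mm, floor 10 mm above the bench, rim 3 mm thick and 18 mm above the bench. Origin on the bench under its centre, x and y along its sides. It is at the robot's left or right.
- board: square wooden ageing board on two battens, fixed, 240 x 240 mm, its top 36 mm above the bench. Origin on the bench under its centre, x and y along its sides. On the other side from the tray.
- timer: the timer box, fixed, 120 x 120 mm, 62 mm high, at the left or the right of the turntable; origin on the bench under its centre and under the knob's axis.
- dial (a joint): angle of the timer knob in rad, growing clockwise seen from above. Click stops (peak about 0.045 N m) at 0 = off (white dot), 0.7 = one bar, 1.4 = two bars, 2.1 = three bars. Off at the start. A white line on the knob points at the mark.
- dial_grip (a point): on the timer knob's axis, 84 mm above the bench; turns with the knob. The grip is a level bar 56 mm long, 16 mm wide, from 67 to 93 mm above the bench, on a disc 60 mm across (top at 68 mm). Bar along this point's x axis (+x is the pointer end): grip its faces along y. At off the pointer is 1.05 rad counter-clockwise of the box's x axis.
- wax_pot: lidded steel wax pot, fixed, 128 mm in diameter, 108 mm high, on the turntable's other side from the timer; origin under its centre. Bystander.
- brush: wooden hand brush, 185 mm long, 32 mm high, lying near the robot. Bystander, leave it.
- trier: cheese trier (T-handled sampling iron), 145 mm long, 16 mm high, lying near the robot. Bystander, leave it.
Mind the look-alikes: they are no part of the job. Leave any black or green look-alike of the tall_1 alone.

How it is judged:
On the way, in this order (a step that is already met when the one before it is completed fails the run):
1. all waiting wheels stand flat side down on the front half of the turntable, which has not been turned yet (value of joint platter between -0.15 and 0.15 rad and horizontal distance between each of low_1, low_2, low_3, tall_1 and hub_grip below 0.155 m and z of low_1 in the frame of unit between 0.062 and 0.076 m and angle between the z axis of each of low_1, low_2, low_3, tall_1 and the z axis of unit, either way round below 0.15 rad and x of each of low_1, low_2, low_3, tall_1 in the frame of unit below 0 m and z of low_2 in the frame of unit between 0.062 and 0.076 m and z of low_3 in the frame of unit between 0.062 and 0.076 m and z of tall_1 in the frame of unit between 0.079 and 0.093 m), for 0.2 s.
2. the turntable is turned half a turn with the new batch and the dried wheels standing on it (value of joint platter between 3.02159 and 3.26159 rad and horizontal distance between each of low_1, low_2, low_3, tall_1, dry_1, dry_2, dry_3 and hub_grip below 0.155 m and z of low_1 in the frame of unit between 0.062 and 0.076 m and angle between the z axis of each of low_1, low_2, low_3, tall_1, dry_1, dry_2, dry_3 and the z axis of unit, either way round below 0.15 rad and z of low_2 in the frame of unit between 0.062 and 0.076 m and z of low_3 in the frame of unit between 0.062 and 0.076 m and z of tall_1 in the frame of unit between 0.079 and 0.093 m and z of dry_1 in the frame of unit between 0.062 and 0.076 m and z of dry_2 in the frame of unit between 0.062 and 0.076 m and z of dry_3 in the frame of unit between 0.079 and 0.093 m), for 0.3 s.
At the end, for the whole second after the job is handed in: Table at half a turn (0.12 rad). Batch flat side down, centres on the blower half within 155 mm of the axis; dried wheels and the one already there likewise on the board (centre within 115 mm each way); all at rest, centres over 67 mm apart in each group. Knob within 0.17 rad of the right mark (value of joint platter between 3.02159 and 3.26159 rad and horizontal distance between each of low_1, low_2, low_3, tall_1 and hub_grip below 0.155 m and z of low_1 in the frame of unit between 0.062 and 0.076 m and angle between the z axis of each of low_1, low_2, low_3, tall_1, dry_1, dry_2, dry_3, aged and the z axis of unit, either way round below 0.15 rad and x of each of low_1, low_2, low_3, tall_1 in the frame of unit above 0 m and linear speed of each of low_1, low_2, low_3, tall_1, dry_1, dry_2, dry_3, aged below 0.02 m/s and z of low_2 in the frame of unit between 0.062 and 0.076 m and z of low_3 in the frame of unit between 0.062 and 0.076 m and z of tall_1 in the frame of unit between 0.079 and 0.093 m and horizontal distance between low_1 and low_2 above 0.067 m and horizontal distance between each of low_1, low_2 and low_3 above 0.067 m and horizontal distance between each of low_1, low_2, low_3 and tall_1 above 0.067 m and x of dry_1 in the frame of board between -0.115 and 0.115 m and y of dry_1 in the frame of board between -0.115 and 0.115 m and z of dry_1 in the frame of board between 0.048 and 0.062 m and x of dry_2 in the frame of board between -0.115 and 0.115 m and y of dry_2 in the frame of board between -0.115 and 0.115 m and z of dry_2 in the frame of board between 0.048 and 0.062 m and x of dry_3 in the frame of board between -0.115 and 0.115 m and y of dry_3 in the frame of board between -0.115 and 0.115 m and z of dry_3 in the frame of board between 0.065 and 0.079 m and x of aged in the frame of board between -0.115 and 0.115 m and y of aged in the frame of board between -0.115 and 0.115 m and z of aged in the frame of board between 0.048 and 0.062 m and horizontal distance between dry_1 and dry_2 above 0.067 m and horizontal distance between each of dry_1, dry_2 and dry_3 above 0.067 m and horizontal distance between each of dry_1, dry_2, dry_3 and aged above 0.067 m and (value of joint dial between 0.53 and 0.87 rad or height (world z) of tall_1 above -5 m) and (value of joint dial between 1.23 and 1.57 rad or height (world z) of low_3 above -5 m)); the robot touches nothing.
It fails at once if the timer is switched on (over 0.4 rad) before the table is turned (value of joint dial above 0.4 rad and value of joint platter below 2.84159 rad).
It fails at once if the brush or the trier is moved by more than 30 mm (distance of any of brush, trier from where it was at the start of the episode above 0.03 m).
Of low_3, tall_1 only 1 to 1 are there at a start; the rules pass over those that are not, and their reading is None.
Of low_1, low_2 only 1 to 2 are there at a start; the rules pass over those that are not, and their reading is None.
Of dry_1, dry_2, dry_3 only 2 to 3 are there at a start; the rules pass over those that are not, and their reading is None.
At some moment in a run one of low_1, low_2, low_3, dry_1, dry_2 may be knocked a few centimetres aside while the robot is not near it.
It also fails if it takes over 210 s, if anything falls off the work surface, if the arm or the gripper's body presses on something with over 40 N, if the wrist force passes 120 N, or if a joint passes its speed limit or range.

## Working session

There is one attempt and no reset: what is moved stays moved. The work goes in short steps, Python scripts to look and compute and a tool call to move; the robot and the scene stay as the last step left them, time stands still between calls to the robot, and variables do not carry over. Pictures are saved under pics/ and viewed, at most 14 in all, crops included, and the job is handed in when it is done.

Besides the shell and the picture viewer there is one more tool, called after "Request:" by a JSON object that holds its "api" and its "payload", one argument or row to a line. drive_tool: Moves the arm, as the interface text tells. Its arguments: {"type":"object","properties":{"deltas":{"type":"array","items":{"type":"number"}}},"required":["deltas"]}

```bash
ls; mkdir -p pics; python3 - <<'E'
from cell import *
import cv2
print(get_state())
for n in("top","scene"):
    p,d=grab_frame(n); cv2.imwrite(f"pics/{n}0.png",cv2.resize(p[:,:,::-1],(800,600),interpolation=cv2.INTER_CUBIC))
    c=calibration(n); print(n,c)
E
```

```text
pics
{'time': 0.0, 'q': array([ 1.24250538,  0.61589777, -0.01258017,  1.42488704,  0.00813041,
        1.10340606, -0.0403993 ]), 'dq': array([-5.99790856e-04, -8.99152016e-04, -1.21363011e-03, -6.17694198e-05,
        7.61082103e-05, -9.74397549e-04,  7.80703461e-04]), 'tau': array([-1.03844100e-04, -4.58933115e+01,  2.09196699e-01, -1.65742886e+01,
       -6.10883511e-02,  2.04121746e-02,  2.53738217e-04]), 'tool_pos': array([ 0.19295251, -0.61989302,  0.22549913]), 'tcp_rot': array([-3.10340609e+00, -4.71958275e-01,  7.32113096e-04]), 'wrist_force': array([0.13870973, 0.75339667, 0.26502041]), 'moment': array([-0.00309968,  0.02009011,  0.00301976]), 'finger_force': 0.0, 'width': 0.09352076858789177}
top {'fx': 403.9164551840776, 'fy': 403.9164551840776, 'cx': 252.98166723171687, 'cy': 193.49501069719028, 'R': array([[ 0.00125131, -0.99974846, -0.02239328],
       [-0.98532911,  0.00258901, -0.17064536],
       [ 0.17066041,  0.02227828, -0.98507802]]), 't': array([-0.11404071,  0.50106023,  1.26473828])}
scene {'fx': 481.3561471053783, 'fy': 481.3561471053783, 'cx': 258.26127074241833, 'cy': 188.47271343000898, 'R': array([[-0.80248195,  0.59640954, -0.01784333],
       [ 0.4598349 ,  0.59910796, -0.6554552 ],
       [-0.38022965, -0.53419595, -0.75502324]]), 't': array([ 0.4674873 , -0.06462992,  1.64320644])}
```

View pics/top0.png

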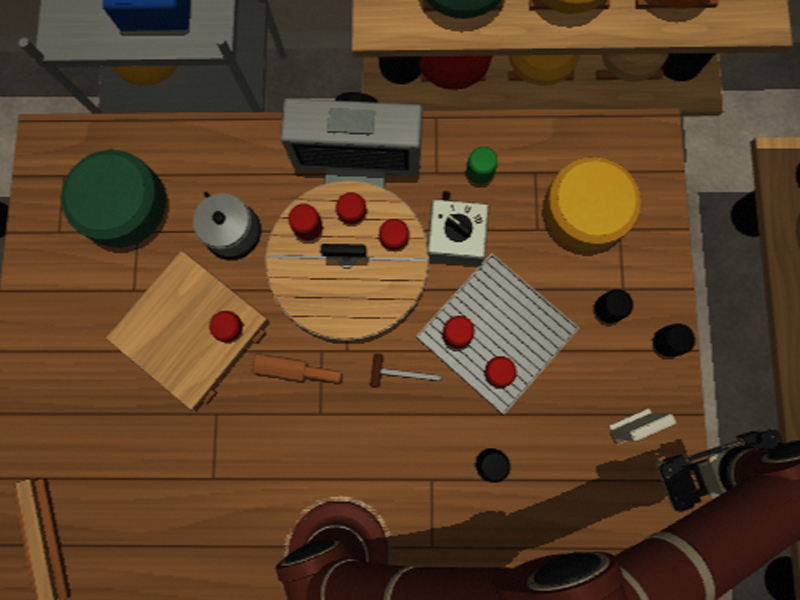

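View pics/scene0.png

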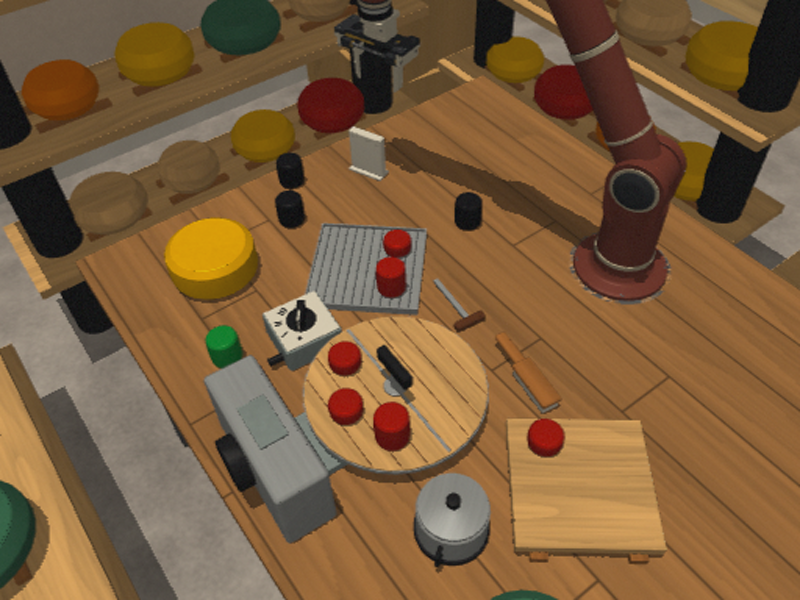

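The top view shows the tray on the right with a tall wheel at (459,332) and a low wheel at (500,372). The turntable carries three dried wheels: a tall one at (305,221), and low ones at (351,207) and (394,234). The aged wheel is at (225,326) on the board. The timer is at (458,228). The black look-alikes and the green one are off the tray.

```bash
cat > h.py <<'E'
from cell import *
import numpy as np, cv2
def cloud(n):
    c=calibration(n); p,d=grab_frame(n)
    v,u=np.mgrid[:384,:512]
    X=np.stack([(u-c['cx'])/c['fx']*d,(v-c['cy'])/c['fy']*d,d],-1)
    return p,d,(X-c['t'])@c['R'],c
def ray(c,u,v,z):
    D=np.array([(u-c['cx'])/c['fx'],(v-c['cy'])/c['fy'],1])@c['R']; o=-c['t']@c['R']
    return o+D*(z-o[2])/D[2]
def reds(p,d,W,c):
    hsv=cv2.cvtColor(p,cv2.COLOR_RGB2HSV)
    m=(((hsv[...,0]<8)|(hsv[...,0]>172))&(hsv[...,1]>170)&(hsv[...,2]>70)&(d>0)&(W[...,0]>.3)&(W[...,0]<.95)&(abs(W[...,1])<.6)).astype(np.uint8)
    n,l,s,_=cv2.connectedComponentsWithStats(m)
    out=[]
    for i in range(1,n):
        if s[i,4]<150: continue
        w=W[l==i]; zt=np.percentile(w[:,2],90)
        t=((l==i)&(abs(W[...,2]-zt)<.007)).astype(np.uint8)
        cs,_=cv2.findContours(t,cv2.RETR_EXTERNAL,cv2.CHAIN_APPROX_NONE)
        k=max(cs,key=cv2.contourArea)
        P=np.array([ray(c,u,v,zt)[:2] for u,v in k[:,0]]).astype(np.float32)
        (a,r)=cv2.minEnclosingCircle(P)
        out.append((np.round(a,4),round(float(zt),4),round(r,4),tuple(k[:,0].mean(0).round())))
    return out
E
python3 - <<'E'
from h import *
for n in("top","scene"):
    p,d,W,c=cloud(n); print(n); [print(*o) for o in reds(p,d,W,c)]
    hsv=cv2.cvtColor(p,cv2.COLOR_RGB2HSV)
    def rect(m,nm):
        nn,l,s,_=cv2.connectedComponentsWithStats(m.astype(np.uint8))
        i=1+np.argmax(s[1:,4]); w=W[l==i]; R=cv2.minAreaRect(w[:,:2].astype(np.float32))
        print(nm,s[i,4],w[:,2].mean().round(4),np.round(R[0],4),np.round(R[1],4),round(R[2],2),w[:,:2].mean(0).round(4))
    z=W[...,2];x=W[...,0];y=W[...,1]; ok=(d>0)&(x>.3)&(x<1.05)&(abs(y)<.55)
    def at(h,t=.006): return ok&(abs(z-h)<t)
    rect(at(.127,.008)&(hsv[...,2]<70)&(np.hypot(x-.68,y)<.2),"handle")
    rect(at(.05)&(hsv[...,1]>70)&(abs(y)<.2),"platter")
    rect(at(.036)&(y>.1)&(x<.75),"board")
    rect(at(.062)&(y<-.15)&(hsv[...,1]<70),"timer")
    rect(at(.010,.005)&(y<-.1)&(hsv[...,1]<60),"tray")
    rect(at(.018,.004)&(y<-.1)&(hsv[...,1]<60),"trayrim")
    rect(at(.161,.008),"blower")
    rect(at(.093)&(y<-.15)&(hsv[...,2]<80)&(x<.85),"dial")
    rect(at(.068,.004)&(y<-.15)&(hsv[...,2]<80)&(x<.85),"disc")
    rect(at(.02,.012)&(y<.25)&(y>-.1)&(x<.56)&(hsv[...,0]<20),"brush")
E
```

```text
top
[ 0.6941 -0.0209] 0.0898 0.0296 (np.float64(224.0), np.float64(132.0))
[0.6582 0.0698] 0.1236 0.0294 (np.float64(193.0), np.float64(139.0))
[ 0.6378 -0.1104] 0.0897 0.0292 (np.float64(252.0), np.float64(148.0))
[0.45   0.2316] 0.0756 0.0294 (np.float64(143.0), np.float64(208.0))
[ 0.4386 -0.2408] 0.0829 0.0294 (np.float64(293.0), np.float64(211.0))
[ 0.3603 -0.327 ] 0.0497 0.0298 (np.float64(320.0), np.float64(237.0))
handle 186 0.1266 [ 0.5947 -0.0117] [0.0863 0.0211] 88.61 [ 0.5937 -0.0121]
platter 6641 0.0504 [ 0.5954 -0.0126] [0.3375 0.3409] 1.5 [ 0.5785 -0.0118]
board 4862 0.0364 [0.4497 0.3243] [0.242  0.2403] 51.75 [0.4482 0.3286]
timer 1044 0.0624 [ 0.6536 -0.2435] [0.1166 0.1207] 84.55 [ 0.6517 -0.2431]
tray 4089 0.0102 [ 0.4422 -0.3257] [0.2401 0.2405] 47.86 [ 0.4487 -0.3311]
trayrim 32 0.0176 [ 0.3814 -0.4281] [0.0046 0.1124] 49.91 [ 0.3845 -0.4304]
blower 2142 0.1572 [ 0.8449 -0.0263] [0.2772 0.0942] 86.72 [ 0.8446 -0.027 ]
dial 72 0.0928 [ 0.6534 -0.2438] [0.0515 0.0162] 52.11 [ 0.6514 -0.245 ]
disc 79 0.0682 [ 0.6395 -0.2326] [0.0503 0.022 ] 50.78 [ 0.6397 -0.2348]

[... 469 characters left out ...]
91 0.0197] 88.4 [ 0.5951 -0.0074]
platter 7048 0.0496 [ 0.5935 -0.0106] [0.3394 0.3384] 27.86 [0.5898 0.0041]
board 7087 0.0359 [0.448  0.3241] [0.2439 0.2408] 51.62 [0.4562 0.338 ]
timer 947 0.0616 [ 0.6533 -0.2406] [0.1255 0.1196] 84.04 [ 0.6555 -0.2359]
tray 2477 0.0097 [ 0.4398 -0.325 ] [0.2504 0.2399] 46.5 [ 0.4565 -0.3275]
trayrim 60 0.0175 [ 0.4681 -0.1906] [0.0363 0.1099] 64.06 [ 0.4647 -0.1879]
blower 2567 0.1564 [ 0.8452 -0.0251] [0.2766 0.0919] 86.28 [ 0.8461 -0.0147]
dial 59 0.0918 [ 0.6531 -0.2412] [0.0579 0.0165] 55.14 [ 0.6513 -0.243 ]
disc 127 0.0677 [ 0.6547 -0.2394] [0.0536 0.0564] 67.17 [ 0.6547 -0.2379]
brush 420 0.028 [0.3626 0.0931] [0.1855 0.0444] 81.68 [0.3681 0.1087]
```

Request:
{"api": "drive_tool", "payload": {
  "deltas": [9.3,0,0,0,0,0,-8.5,9.3,0,0,0,0,0,-8.5,9.3,0,0,0,0,0,-8.5,9.3,0,0,0,0,0,-8.5,9.3,0,0,0,0,0,-8.5,9.3,0,0,0,0,0,-8.5,9.3,0,0,0,0,0,-8.5,9.3,0,0,0,0,0,-8.5]
}}

```text
time: 1.0
tool_pos: [0.193, -0.6204, 0.2263]
tcp_rot: [-2.304, -2.135, -0.0]
wrist_force: [0.1, -0.5, -0.3]
width: 0.0929
finger_force: 0.0
```

Request:
{"api": "drive_tool", "payload": {
  "deltas": [9.3,0,0,0,0,0,-4.4,9.3,4.2,2.4,1.5,0,0,0,9.3,4.2,2.4,1.5,0,0,0,9.3,4.2,2.4,1.5,0,0,0,9.3,4.2,2.4,1.5,0,0,0,9.3,4.2,2.4,1.5,0,0,0,9.3,4.2,2.4,1.5,0,0,0,9.3,4.2,2.4,1.5,0,0,0]
}}

```text
time: 1.8
tool_pos: [0.3613, -0.3298, 0.1227]
tcp_rot: [2.228, 2.214, 0.0]
wrist_force: [1.4, -0.2, -0.3]
width: 0.0926
finger_force: 0.0
```

```bash
cat > look.py <<'E'
from h import *
from scipy.spatial.transform import Rotation as Ro
import sys
for n in ("top","scene"):
    p,d,W,c=cloud(n); print(n); [print(o[0],o[1],round(o[2],3)) for o in reds(p,d,W,c)]
    if len(sys.argv)>1: cv2.imwrite(f"pics/{sys.argv[1]}_{n}.png",cv2.resize(p[:,:,::-1],(800,600),interpolation=cv2.INTER_CUBIC))
s=get_state(); R=Ro.from_rotvec(s['tcp_rot']).as_matrix()
print(s['time'],s['tool_pos'].round(4),"y ang",np.degrees(np.arctan2(R[1,1],R[0,1])).round(2),"tilt",R[:2,2].round(4),"q",s['q'].round(2),s['width'])
E
python3 look.py
```

```text
top
[ 0.6943 -0.022 ] 0.0896 0.03
[0.6589 0.0699] 0.1233 0.029
[ 0.6376 -0.1108] 0.089 0.03
[0.45   0.2314] 0.075 0.03
[ 0.4378 -0.2404] 0.0829 0.029
scene
[ 0.4398 -0.2354] 0.0801 0.031
[ 0.6418 -0.1045] 0.0879 0.031
[ 0.6971 -0.0154] 0.0874 0.031
[0.6618 0.0748] 0.121 0.03
[0.4551 0.2377] 0.0742 0.031
1.9 [ 0.3643 -0.3229  0.1219] y ang 0.5 tilt [0.     0.0064] q [ 0.91  0.53 -0.33  2.    0.27  0.66  0.42] 0.09273164293084218
```

Request:
{"api": "drive_tool", "payload": {
  "deltas": [9.3,-0.1,-0.2,3,0,0,0.5,9.3,0,0,3,0,0,0,9.3,0,0,2.5,0,0,0,9.3,0,0,1.2,0,0,0,9.3,0,0,0,0,0,0,5,0,0,0,0,0,0,5,0,0,0,0,0,0,5,0,0,0,0,0,0]
}}

```text
time: 2.7
tool_pos: [0.3592, -0.3328, 0.0271]
tcp_rot: [2.236, 2.204, 0.0]
wrist_force: [1.0, -0.8, 0.9]
width: 0.0732
finger_force: 0.0
```

Request:
{"api": "drive_tool", "payload": {
  "deltas": [5,0,0,0,0,0,0,5,0,0,0,0,0,0,5,0,0,0,0,0,0,5,0,0,0,0,0,0]
}}

```text
time: 3.1
tool_pos: [0.359, -0.3326, 0.0267]
tcp_rot: [2.236, 2.205, 0.0]
wrist_force: [0.3, 0.3, 6.7]
width: 0.0635
finger_force: 30.0
```

Request:
{"api": "drive_tool", "payload": {
  "deltas": [5,0,0,-5,0,0,0,5,0,0,-5,0,0,0,5,4.4,2.4,0,0,0,0,5,4.4,2.4,0,0,0,0,5,4.4,2.4,0,0,0,0,5,4.4,2.4,0,0,0,0,5,4.4,2.4,0,0,0,0,5,4.4,2.4,0,0,0,0]
}}

```text
time: 3.9
tool_pos: [0.5061, -0.0692, 0.1257]
tcp_rot: [-2.237, -2.205, 0.001]
wrist_force: [1.3, -0.1, -1.4]
width: 0.0635
finger_force: 30.0
```

```bash
python3 look.py
```

```text
top
[ 0.6939 -0.0211] 0.0894 0.03
[0.6586 0.0698] 0.1231 0.029
[ 0.6377 -0.1121] 0.09 0.029
[0.45   0.2313] 0.0753 0.03
[ 0.4382 -0.24  ] 0.0837 0.029
scene
[ 0.4439 -0.2339] 0.0821 0.03
[ 0.5154 -0.0467] 0.1475 0.032
[ 0.6412 -0.1047] 0.0877 0.03
[ 0.6985 -0.0157] 0.0877 0.03
[0.6611 0.0759] 0.1213 0.031
[0.455  0.2383] 0.0745 0.031
4.0 [ 0.5097 -0.0609  0.1264] y ang 0.01 tilt [0.0049 0.0066] q [ 0.29  0.55 -0.31  1.93  0.25  0.69 -0.17] 0.06387657263157255
```

Request:
{"api": "drive_tool", "payload": {
  "deltas": [5,0,0,3,0,0,0,5,0,0,2,0,0,0,5,0,0,0.8,0,0,0,5,0,0,0,0,0,0,5,0,0,0,0,0,0,5,0,0,0,0,0,0]
}}

```text
time: 4.6
tool_pos: [0.5063, -0.0711, 0.0684]
tcp_rot: [2.237, 2.205, 0.001]
wrist_force: [-0.7, 0.2, -0.5]
width: 0.0633
finger_force: 30.0
```

```bash
python3 -c "
from cell import *
s=get_state();print(s['tool_pos'],s['tcp_rot'],s['wrist_force'],s['q'])
c=calibration('wrist');print(-c['t']@c['R'])
"
```

```text
[ 0.50627456 -0.0711074   0.06844945] [2.23690681e+00 2.20489640e+00 1.15305903e-03] [-0.68667908  0.20586631 -0.46912437] [ 0.2693383   0.64064653 -0.25948561  1.98115844  0.29532471  0.55462727
 -0.20769388]
[0.50709136 0.00214193 0.22762229]
```

Request:
{"api": "drive_tool", "payload": {
  "deltas": [5,0,0,0.15,0,0,0,5,0,0,0,0,0,0,8.3,0,0,0,0,0,0,8.3,0,0,0,0,0,0,8.3,0,0,0,0,0,0,8.3,0,0,-3,0,0,0,8.3,0,0,-5,0,0,0,8.3,0,0,0,0,0,0]
}}

```text
time: 5.4
tool_pos: [0.5103, -0.0707, 0.1519]
tcp_rot: [2.23, 2.199, 0.013]
wrist_force: [1.0, -0.2, -0.7]
width: 0.0831
finger_force: 0.0
```

```bash
python3 look.py
```

```text
top
[ 0.6946 -0.0216] 0.089 0.029
[0.6591 0.0692] 0.1231 0.03
[ 0.6374 -0.1112] 0.0891 0.029
[0.4497 0.2313] 0.0756 0.029
[ 0.438 -0.24 ] 0.0828 0.029
scene
[ 0.5075 -0.06  ] 0.0875 0.031
[ 0.6405 -0.1039] 0.0878 0.03
[ 0.697  -0.0159] 0.0877 0.03
[0.6617 0.0749] 0.1214 0.031
[0.4545 0.2387] 0.0739 0.031
5.5 [ 0.5067 -0.071   0.1477] y ang -0.81 tilt [ 0.003  -0.0005] q [ 0.31  0.52 -0.32  1.91  0.23  0.74 -0.15] 0.08304345299020291
```

Request:
{"api": "drive_tool", "payload": {
  "deltas": [9.3,-4.2,-1.7,0,0,0,-0.8,9.3,-4.2,-1.7,0,0,0,0,9.3,-4.2,-1.7,0,0,0,0,9.3,-4.2,-1.7,0,0,0,0,9.3,0,0,0,0,0,0,9.3,0,0,2,0,0,0,9.3,0,0,0,0,0,0]
}}

```text
time: 6.2
tool_pos: [0.435, -0.2375, 0.1238]
tcp_rot: [-2.217, -2.216, 0.003]
wrist_force: [-0.0, 0.7, -0.6]
width: 0.0929
finger_force: 0.0
```

Request:
{"api": "drive_tool", "payload": {
  "deltas": [9.3,0,0.4,3,0,0,0,9.3,0,0,3,0,0,0,9.3,0,0,1.5,0,0,0,9.3,0,0,0,0,0,0,5,0,0,0,0,0,0,5,0,0,0,0,0,0,5,0,0,0,0,0,0,5,0,0,0,0,0,0]
}}

```text
time: 7.0
tool_pos: [0.4407, -0.2388, 0.0522]
tcp_rot: [-2.222, -2.221, 0.002]
wrist_force: [-2.3, -0.0, 2.3]
width: 0.0657
finger_force: 1.2
```

Request:
{"api": "drive_tool", "payload": {
  "deltas": [5,0,0,0,0,0,0,5,0,0,0,0,0,0,5,0,0,0,0,0,0]
}}

```text
time: 7.3
tool_pos: [0.4404, -0.2388, 0.0521]
tcp_rot: [-2.221, -2.22, 0.002]
wrist_force: [-3.0, 1.0, 6.1]
width: 0.0637
finger_force: 30.0
```

Request:
{"api": "drive_tool", "payload": {
  "deltas": [5,0,0,-5,0,0,0,5,0,0,-5,0,0,0,5,4,1,-2,0,0,0,5,5,1.3,0,0,0,0,5,5,1.3,0,0,0,0,5,5,1.3,0,0,0,0,5,5,1.2,0,0,0,0,5,4,1,0,0,0,0]
}}

```text
time: 8.1
tool_pos: [0.511, 0.0386, 0.1714]
tcp_rot: [-2.219, -2.223, -0.003]
wrist_force: [0.9, -0.6, -2.9]
width: 0.0634
finger_force: 30.0
```

Request:
{"api": "drive_tool", "payload": {
  "deltas": [5,0,0,0,0,0,0,5,0,0,0,0,0,0]
}}

```text
time: 8.3
tool_pos: [0.5105, 0.0364, 0.1711]
tcp_rot: [-2.217, -2.225, 0.0]
wrist_force: [-0.4, -1.1, -1.4]
width: 0.0634
finger_force: 30.0
```

Request:
{"api": "drive_tool", "payload": {
  "deltas": [5,1.3,0,2,0,0,0,5,0,0,3,0,0,0,5,0,0,2,0,0,0,5,0,0,0.8,0,0,0,5,0,0,0,0,0,0,5,0,0,0,0,0,0]
}}

```text
time: 8.9
tool_pos: [0.5113, 0.047, 0.0939]
tcp_rot: [2.223, 2.218, 0.001]
wrist_force: [-0.1, 0.0, -3.3]
width: 0.0638
finger_force: 30.0
```

Request:
{"api": "drive_tool", "payload": {
  "deltas": [5,0,0,0.15,0,0,0,5,0,0,0,0,0,0,8,0,0,0,0,0,0,8,0,0,0,0,0,0,8,0,0,0,0,0,0,8,0,0,-3,0,0,0,8,0,0,-5,0,0,0,8,0,0,0,0,0,0]
}}

```text
time: 9.7
tool_pos: [0.5151, 0.0495, 0.1778]
tcp_rot: [2.216, 2.216, 0.017]
wrist_force: [0.5, 0.2, 0.7]
width: 0.0799
finger_force: 0.0
```

```bash
python3 look.py b
```

```text
top
[ 0.6935 -0.0251] 0.0895 0.03
[ 0.6346 -0.1119] 0.0889 0.03
[ 0.5032 -0.064 ] 0.0892 0.03
[0.4502 0.2317] 0.0753 0.03
scene
[ 0.6375 -0.1048] 0.0876 0.031
[0.5148 0.0498] 0.1212 0.031
[ 0.6971 -0.0187] 0.0875 0.03
[0.6652 0.0723] 0.1215 0.031
[0.455  0.2369] 0.0743 0.031
9.8 [0.5115 0.0483 0.1733] y ang -0.01 tilt [0.0033 0.0002] q [ 0.11  0.49 -0.36  1.88  0.23  0.81 -0.37] 0.0796720343367397
```

View pics/b_scene.png

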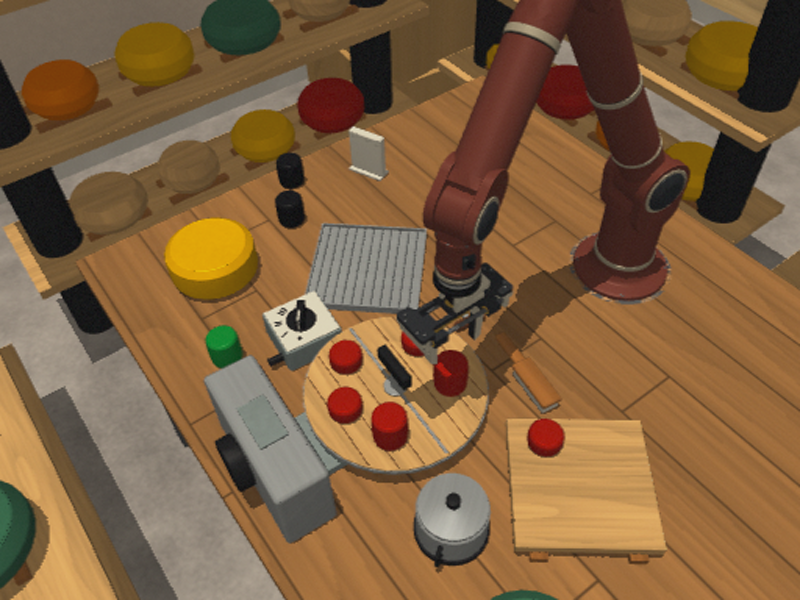

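The batch is on the front half: the tall wheel at scene (450,372) and the low wheel beside the gripper. The three dried wheels are still standing. Next is the handle.

Request:
{"api": "drive_tool", "payload": {
  "deltas": [5,-3,4.1,0,0,0,3.5,5,-3,4.2,0,0,0,0,5,0,0,0,0,0,0,5,0,0,0,0,0,0,5,0,0,0,0,0,0]
}}

```text
time: 10.3
tool_pos: [0.5884, -0.0116, 0.1708]
tcp_rot: [-2.284, -2.152, 0.003]
wrist_force: [0.0, 0.0, -0.4]
width: 0.0503
finger_force: 0.0
```

```bash
python3 look.py | tail -1
```

```text
10.4 [ 0.5888 -0.0113  0.1716] y ang -3.36 tilt [-0.0017  0.0007] q [ 0.19  0.6  -0.34  1.67  0.23  0.92 -0.29] 0.05034711033754781
```

Request:
{"api": "drive_tool", "payload": {
  "deltas": [5,0,0.6,3,0,0,0,5,0,0,3,0,0,0,5,0,0,0.2,0,0,0,5,0,0,0,0,0,0,0,0,0,0,0,0,0,0,0,0,0,0,0,0,0,0,0,0,0,0,0,0,0,0,0,0,0,0]
}}

```text
time: 11.2
tool_pos: [0.5961, -0.0132, 0.1108]
tcp_rot: [2.288, 2.152, 0.001]
wrist_force: [-7.1, -0.3, 7.2]
width: 0.0227
finger_force: 4.1
```

Request:
{"api": "drive_tool", "payload": {
  "deltas": [0,0,0,0,0,0,0,0,0,0,0,0,0,-2,0,0,0,0,0,0,-4,0,0,0,0,0,0,-6,0,0,0,0,0,0,-6,0,0,0,0,0,0,-6,0,0,0,0,0,0,-6,0,0,0,0,0,0,-6]
}}

```text
time: 12.0
tool_pos: [0.5949, -0.0132, 0.1106]
tcp_rot: [-1.504, -2.756, 0.002]
wrist_force: [-5.0, -0.2, 5.6]
width: 0.0202
finger_force: 30.0
```

```bash
python3 look.py
```

```text
top
[ 0.6846 -0.0686] 0.0894 0.029
[0.6018 0.0924] 0.1236 0.03
[ 0.5506 -0.1063] 0.0886 0.029
[0.4498 0.2313] 0.0758 0.03
[ 0.3461 -0.1534] 0.7087 0.019
[ 0.3408 -0.1127] 0.7187 0.022
scene
[ 0.4959 -0.0137] 0.1209 0.03
[ 0.6894 -0.0587] 0.0877 0.031
[0.602  0.0981] 0.1212 0.031
[0.6834 0.0461] 0.0876 0.031
[0.4538 0.238 ] 0.0744 0.03
12.1 [ 0.5949 -0.0132  0.1106] y ang 32.81 tilt [-0.002  -0.0006] q [ 0.28  0.71 -0.49  1.71  0.42  0.84  0.18] 0.019973002294981147
```

Request:
{"api": "drive_tool", "payload": {
  "deltas": [0,0,0,0,0,0,-6,0,0,0,0,0,0,-6,0,0,0,0,0,0,-6,0,0,0,0,0,0,-6,0,0,0,0,0,0,-6,0,0,0,0,0,0,-6,0,0,0,0,0,0,-6,0,0,0,0,0,0,-6]
}}

```text
time: 12.9
tool_pos: [0.5955, -0.0132, 0.1105]
tcp_rot: [-0.253, -3.131, 0.0]
wrist_force: [-3.5, 0.8, 3.8]
width: 0.0199
finger_force: 30.0
```

Request:
{"api": "drive_tool", "payload": {
  "deltas": [0,0,0,0,0,0,-6,0,0,0,0,0,0,-6,0,0,0,0,0,0,-6,0,0,0,0,0,0,-6,0,0,0,0,0,0,-6,0,0,0,0,0,0,-6,0,0,0,0,0,0,-6,0,0,0,0,0,0,-4]
}}

```text
time: 13.7
tool_pos: [0.5954, -0.0126, 0.1105]
tcp_rot: [0.991, -2.981, -0.002]
wrist_force: [-4.5, -0.1, 4.1]
width: 0.02
finger_force: 30.0
```

```bash
python3 look.py
```

```text
top
[ 0.4674 -0.1197] 0.5742 0.015
[0.644  0.0845] 0.091 0.028
[0.5381 0.075 ] 0.0888 0.03
[ 0.4055 -0.1627] 0.6238 0.012
[ 0.4871 -0.0085] 0.124 0.029
[0.4498 0.232 ] 0.0753 0.03
scene
[0.4832 0.0044] 0.1212 0.026
[ 0.6233 -0.0938] 0.1115 0.018
[ 0.6941 -0.0408] 0.0877 0.03
[0.5408 0.078 ] 0.0878 0.031
[0.6447 0.0898] 0.0876 0.03
[0.4534 0.2384] 0.0739 0.03
13.8 [ 0.5954 -0.0126  0.1105] y ang 126.7 tilt [-0.0007  0.0008] q [ 0.5   0.83 -0.91  1.7   0.77  1.01  1.52] 0.01981822302509758
```

Request:
{"api": "drive_tool", "payload": {
  "deltas": [0,0,0,0,0,0,-6,0,0,0,0,0,0,-6,0,0,0,0,0,0,-6,0,0,0,0,0,0,-6,0,0,0,0,0,0,-6,0,0,0,0,0,0,-6,0,0,0,0,0,0,-6,0,0,0,0,0,0,-5]
}}

```text
time: 14.6
tool_pos: [0.5949, -0.012, 0.1105]
tcp_rot: [2.097, -2.339, -0.004]
wrist_force: [-4.7, 1.3, 4.4]
width: 0.02
finger_force: 30.0
```

Request:
{"api": "drive_tool", "payload": {
  "deltas": [0,0,0,0,0,0,-3,0,0,0,0,0,0,0,0,0,0,0,0,0,0]
}}

```text
time: 14.9
tool_pos: [0.5948, -0.012, 0.1105]
tcp_rot: [-2.153, 2.288, 0.005]
wrist_force: [-5.2, 1.1, 5.1]
width: 0.0198
finger_force: 29.9
```

```bash
python3 look.py c
```

```text
top
[ 0.4667 -0.1447] 0.5498 0.021
[0.5529 0.088 ] 0.0893 0.03
[ 0.4088 -0.2016] 0.5917 0.019
[0.4494 0.2311] 0.0758 0.029
scene
[0.4963 0.0065] 0.0876 0.03
[ 0.6804 -0.0638] 0.1212 0.031
[0.5559 0.0934] 0.0878 0.03
[0.6865 0.0443] 0.0876 0.031
[0.4554 0.2368] 0.0745 0.031
15.0 [ 0.5949 -0.012   0.1105] y ang 176.57 tilt [-0.0019  0.0019] q [ 0.58  0.92 -1.11  1.7   0.91  1.13  2.27] 0.019909922548772097
```

View pics/c_scene.png

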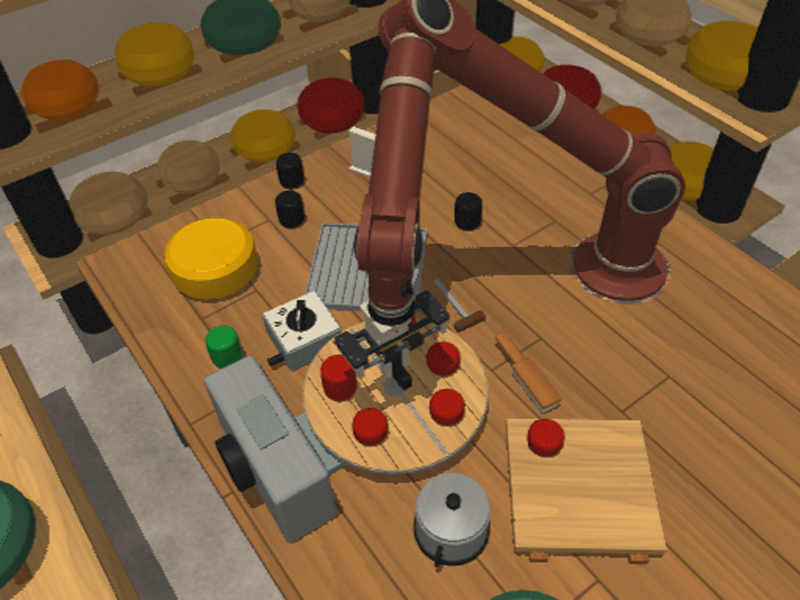

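Request:
{"api": "drive_tool", "payload": {
  "deltas": [5,0,0,0,0,0,0,5,0,0,0,0,0,0,5,0,0,0,0,0,0,5,0,0,-3,0,0,0,5,0,0,-4,0,0,0,5,0,0,0,0,0,8.4,5,0,0,0,0,0,8.4,5,0,0,0,0,0,8.4]
}}

```text
time: 15.8
tool_pos: [0.5965, -0.0137, 0.1802]
tcp_rot: [-1.592, 2.707, -0.001]
wrist_force: [0.1, -0.2, -0.2]
width: 0.0496
finger_force: 0.0
```

```bash
python3 look.py d; python3 - <<'E'
from h import *
p,d,W,c=cloud("top"); hsv=cv2.cvtColor(p,cv2.COLOR_RGB2HSV)
m=((d>0)&(abs(W[...,2]-.093)<.006)&(W[...,1]<-.2)&(W[...,1]>-.29)&(W[...,0]>.6)&(W[...,0]<.7)&(hsv[...,2]<80)); w=W[m]
print(len(w),cv2.minAreaRect(w[:,:2].astype(np.float32)))
E
```

```text
top
[ 0.4454 -0.135 ] 0.611 0.023
[0.5525 0.0879] 0.0896 0.03
[ 0.3802 -0.1814] 0.6477 0.019
[0.4495 0.231 ] 0.075 0.03
scene
[ 0.5428 -0.0745] 0.1193 0.018
[0.4963 0.0082] 0.0877 0.03
[ 0.6791 -0.0631] 0.121 0.031
[0.5563 0.0933] 0.0884 0.03
[0.6864 0.0445] 0.0878 0.031
[0.4536 0.2381] 0.0742 0.03
15.9 [ 0.5964 -0.0136  0.1803] y ang 151.28 tilt [ 0.0012 -0.001 ] q [ 0.57  0.8  -1.07  1.63  0.75  1.18  1.96] 0.05019196681166777
73 ((0.6529733538627625, -0.24371545016765594), (0.05260244384407997, 0.01636761613190174), 52.77841567993164)
```

Request:
{"api": "drive_tool", "payload": {
  "deltas": [5,0,0,0,0,0,7.3,5,2.53,-3.01,0,0,0,0,5,2.53,-3.01,0,0,0,0,5,2.53,-3.01,0,0,0,0,5,2.53,-3.01,0,0,0,0,5,2.53,-3.01,0,0,0,0,5,2.53,-3.01,0,0,0,0,5,0,0,0,0,0,0]
}}

```text
time: 16.75
tool_pos: [0.6527, -0.2514, 0.1778]
tcp_rot: [1.411, -2.804, 0.005]
wrist_force: [0.1, -0.1, -1.5]
width: 0.0501
finger_force: 0.0
```

Request:
{"api": "drive_tool", "payload": {
  "deltas": [5,0,0,0,0,0,0]
}}

```text
time: 16.85
tool_pos: [0.6526, -0.2433, 0.179]
tcp_rot: [1.425, -2.8, -0.003]
wrist_force: [0.4, 1.6, -0.3]
width: 0.05
finger_force: 0.0
```

```bash
python3 look.py | tail -1
```

```text
16.95 [ 0.6528 -0.2403  0.1799] y ang 144.21 tilt [-0.0001  0.0018] q [ 0.78  0.92 -1.02  1.31  0.77  1.32  2.28] 0.04985549129945284
```

Request:
{"api": "drive_tool", "payload": {
  "deltas": [5,0,0,4,0,0,0,5,0,0,4,0,0,0,5,0,0,1.8,0,0,0,5,0,0,0,0,0,0]
}}

```text
time: 17.35
tool_pos: [0.6518, -0.2408, 0.0799]
tcp_rot: [1.429, -2.795, -0.005]
wrist_force: [-0.7, 1.1, -0.1]
width: 0.0503
finger_force: 0.0
```

Request:
{"api": "drive_tool", "payload": {
  "deltas": [0,0,0,0,0,0,0,0,0,0,0,0,0,0,0,0,0,0,0,0,0,0,0,0,0,0,0,0,0,0,0,0,0,0,4,0,0,0,0,0,0,7,0,0,0,0,0,0,7,0,0,0,0,0,0,7]
}}

```text
time: 18.15
tool_pos: [0.656, -0.2443, 0.0832]
tcp_rot: [-0.775, 3.037, -0.007]
wrist_force: [5.8, -1.7, -2.6]
width: 0.0157
finger_force: 30.0
```

Request:
{"api": "drive_tool", "payload": {
  "deltas": [0,0,0,0,0,0,7,0,0,0,0,0,0,7,0,0,0,0,0,0,7,0,0,0,0,0,0,7,0,0,0,0,0,0,7,0,0,0,0,0,0,7,0,0,0,0,0,0,7,0,0,0,0,0,0,0]
}}

```text
time: 18.95
tool_pos: [0.6561, -0.2458, 0.0832]
tcp_rot: [0.551, 3.083, -0.006]
wrist_force: [6.2, -4.5, -2.4]
width: 0.0156
finger_force: 30.0
```

Request:
{"api": "drive_tool", "payload": {
  "deltas": [0,0,0,0,0,0,0,0,0,0,0,0,0,0]
}}

```text
time: 19.15
tool_pos: [0.6561, -0.2458, 0.0832]
tcp_rot: [0.548, 3.084, -0.005]
wrist_force: [5.9, -4.6, -2.3]
width: 0.0156
finger_force: 30.0
```

```bash
python3 look.py
```

```text
top
[ 0.4873 -0.2634] 0.5373 0.015
[ 0.6754 -0.0695] 0.1226 0.03
[0.6846 0.0387] 0.0893 0.029
[0.5532 0.0874] 0.0885 0.03
[ 0.5236 -0.0907] 0.1231 0.029
[ 0.4027 -0.2733] 0.5879 0.015
[0.4922 0.0022] 0.0894 0.029
[0.4499 0.2309] 0.0753 0.03
[ 0.3423 -0.2718] 0.6443 0.014
scene
[ 0.5274 -0.085 ] 0.1213 0.031
[0.4959 0.0086] 0.0876 0.031
[ 0.678  -0.0638] 0.1209 0.031
[0.5566 0.0933] 0.088 0.03
[0.6869 0.0447] 0.0879 0.031
[0.4536 0.2382] 0.0743 0.03
19.25 [ 0.6561 -0.2459  0.0832] y ang 69.85 tilt [ 0.0089 -0.005 ] q [ 0.67  0.92 -0.68  1.4   0.63  1.03  1.08] 0.0156726126378055
```

Request:
{"api": "drive_tool", "payload": {
  "deltas": [0,0,0,0,0,0,5,0,0,0,0,0,0,0,0,0,0,0,0,0,0,4,0,0,0,0,0,0,4,0,0,0,0,0,0,4,0,0,0,0,0,0,4,0,0,-4,0,0,0,4,0,0,-4,0,0,0]
}}

```text
time: 20.05
tool_pos: [0.6516, -0.2416, 0.1614]
tcp_rot: [-0.678, -3.063, -0.001]
wrist_force: [0.6, -0.5, 1.1]
width: 0.04
finger_force: 0.0
```

Request:
{"api": "drive_tool", "payload": {
  "deltas": [9,-3,0,-2,0,0,0,9,0,0,0,0,0,8.5,9,0,0,0,0,0,8.5,9,0,0,0,0,0,8.5,9,0,0,0,0,0,8.5,9,0,0,0,0,0,8.5,9,0,0,0,0,0,8.5,9,0,0,0,0,0,8.5]
}}

```text
time: 20.85
tool_pos: [0.6797, -0.254, 0.1819]
tcp_rot: [-2.118, -2.319, -0.0]
wrist_force: [0.1, -0.2, 0.2]
width: 0.0902
finger_force: 0.0
```

```bash
python3 look.py e; python3 - <<'E'
from h import *
for n in("top","scene"):
    p,d,W,c=cloud(n); hsv=cv2.cvtColor(p,cv2.COLOR_RGB2HSV)
    m=((d>0)&(abs(W[...,2]-.093)<.006)&(W[...,1]<-.2)&(W[...,1]>-.29)&(W[...,0]>.6)&(W[...,0]<.7)&(hsv[...,2]<80)); w=W[m]
    print(len(w),cv2.minAreaRect(w[:,:2].astype(np.float32)))
    m=(abs(W[...,2]-.127)<.006)&(np.hypot(W[...,0]-.5945,W[...,1]+.0115)<.06); w=W[m]; print(len(w),cv2.minAreaRect(w[:,:2].astype(np.float32)))
E
```

```text
top
[ 0.4873 -0.2363] 0.609 0.023
[ 0.6752 -0.0696] 0.1232 0.03
[0.6825 0.0382] 0.0898 0.03
[ 0.4037 -0.2276] 0.6429 0.022
[0.5533 0.088 ] 0.0888 0.03
[ 0.5236 -0.091 ] 0.1228 0.029
[0.4928 0.0023] 0.0894 0.03
[0.45  0.231] 0.0748 0.03
[ 0.3423 -0.1939] 0.6864 0.023
scene
[ 0.5258 -0.0845] 0.121 0.031
[0.496  0.0086] 0.088 0.03
[ 0.6781 -0.0635] 0.1212 0.031
[0.5573 0.0943] 0.0879 0.031
[0.6868 0.0436] 0.0875 0.03
[0.4551 0.2373] 0.0737 0.031
20.95 [ 0.6799 -0.254   0.1821] y ang 5.57 tilt [-0.0005  0.0002] q [ 0.54  0.82 -0.46  1.21  0.35  1.19  0.18] 0.08983557859627828
11 ((0.641688883304596, -0.22944530844688416), (0.00461136270314455, 0.021451089531183243), 75.63372802734375)
181 ((0.594493567943573, -0.011505573987960815), (0.08755390346050262, 0.019911566749215126), 86.75396728515625)
77 ((0.6519251465797424, -0.2427596002817154), (0.020540300756692886, 0.05261654779314995), 62.75680160522461)
191 ((0.593506932258606, -0.010048408061265945), (0.09161274135112762, 0.021581370383501053), 86.40528106689453)
```

View pics/e_top.png

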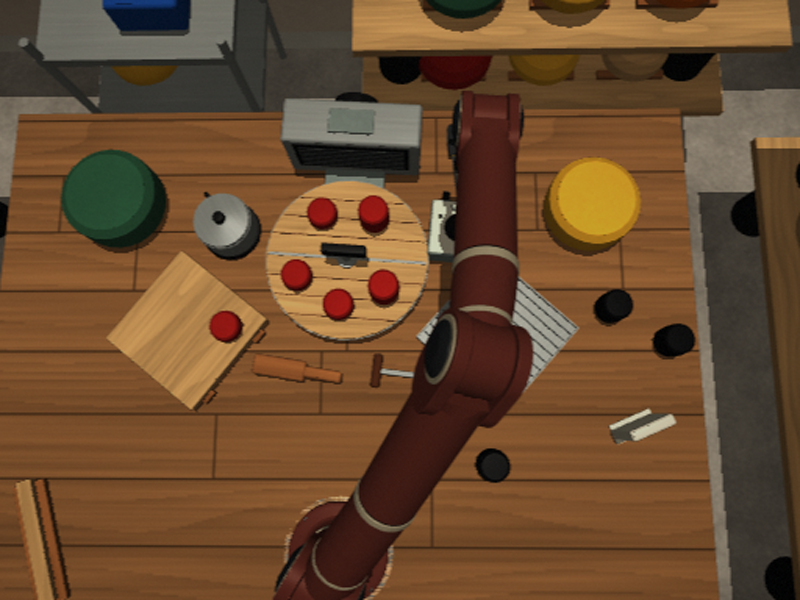

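The dial bar now lies at about -27° (two bars would be -25.5°), and all the wheels are standing. Next are the dried wheels: low at (.555,.091), low at (.495,.005) and tall at (.525,-.088).

Request:
{"api": "drive_tool", "payload": {
  "deltas": [9.3,0,0,0,0,0,5.5,9.3,4.9,-1.8,0,0,0,0,9.3,4.9,-1.8,0,0,0,0,9.3,4.9,-1.8,0,0,0,0,9.3,4.9,-1.8,0,0,0,0,9.3,4.9,-1.8,0,0,0,0,9.3,4.9,-1.8,0,0,0,0,9.3,4.9,-1.8,0,0,0,0]
}}

```text
time: 21.85
tool_pos: [0.5584, 0.0755, 0.1823]
tcp_rot: [2.218, 2.225, 0.001]
wrist_force: [-0.1, 0.7, 0.4]
width: 0.0931
finger_force: 0.0
```

Request:
{"api": "drive_tool", "payload": {
  "deltas": [9.3,0,0,2,0,0,0,9.3,0,0,0,0,0,0,9.3,0,0,0,0,0,0]
}}

```text
time: 22.15
tool_pos: [0.5595, 0.0723, 0.1619]
tcp_rot: [2.222, 2.221, -0.002]
wrist_force: [-0.5, -1.5, 0.5]
width: 0.0929
finger_force: 0.0
```

```bash
python3 look.py
```

```text
top
[ 0.6753 -0.0697] 0.1238 0.03
[0.684  0.0368] 0.0894 0.029
[ 0.5239 -0.09  ] 0.1235 0.03
[4.931e-01 1.000e-04] 0.0893 0.029
[0.4502 0.2318] 0.0753 0.03
[ 0.3154 -0.0464] 0.7565 0.018
scene
[ 0.5275 -0.0844] 0.1214 0.031
[0.4976 0.0193] 0.0869 0.026
[ 0.679  -0.0633] 0.1209 0.031
[0.5569 0.0949] 0.0877 0.032
[0.6865 0.0441] 0.0875 0.031
[0.4544 0.2376] 0.0738 0.031
22.25 [0.5603 0.0719 0.1624] y ang -0.15 tilt [ 0.001  -0.0005] q [ 0.12  0.59 -0.45  1.75  0.32  0.88 -0.47] 0.09267487784435778
```

Request:
{"api": "drive_tool", "payload": {
  "deltas": [9.3,1.9,-0.5,2,0,0,0,9.3,0,0,3,0,0,0,9.3,0,0,3,0,0,0,9.3,0,0,1.4,0,0,0,9.3,0,0,0,0,0,0,5,0,0,0,0,0,0,5,0,0,0,0,0,0,5,0,0,0,0,0,0]
}}

```text
time: 23.05
tool_pos: [0.5554, 0.0927, 0.0694]
tcp_rot: [2.221, 2.22, 0.004]
wrist_force: [0.1, 0.0, 0.6]
width: 0.0738
finger_force: 0.0
```

Request:
{"api": "drive_tool", "payload": {
  "deltas": [5,0,0,0,0,0,0,5,0,0,0,0,0,0,5,0,0,0,0,0,0]
}}

```text
time: 23.35
tool_pos: [0.5549, 0.0927, 0.0689]
tcp_rot: [2.221, 2.22, 0.002]
wrist_force: [-0.5, -0.4, 6.1]
width: 0.0635
finger_force: 30.0
```

Request:
{"api": "drive_tool", "payload": {
  "deltas": [5,0,0,-5,0,0,0,5,0,0,-5,0,0,0,5,4.0,-0.3,0,0,0,0,5,4.2,-0.4,0,0,0,0,5,4.2,-0.4,0,0,0,0,5,4.2,-0.4,0,0,0,0,5,4.2,-0.4,0,0,0,0,5,3.3,-0.3,0,0,0,0]
}}

```text
time: 24.15
tool_pos: [0.5308, 0.3366, 0.1675]
tcp_rot: [-2.217, -2.223, 0.001]
wrist_force: [0.0, -0.6, -1.3]
width: 0.0636
finger_force: 30.0
```

Request:
{"api": "drive_tool", "payload": {
  "deltas": [5,0,0,4,0,0,0,5,0,0,4,0,0,0,5,0,0,0,0,0,0,5,0,0,0,0,0,0]
}}

```text
time: 24.55
tool_pos: [0.5321, 0.3333, 0.0877]
tcp_rot: [-2.221, -2.221, 0.003]
wrist_force: [-0.2, 0.1, -1.3]
width: 0.0636
finger_force: 30.0
```

Request:
{"api": "drive_tool", "payload": {
  "deltas": [5,0,0,2,0,0,0,5,0,0,1.25,0,0,0,5,0,0,0,0,0,0,8,0,0,0,0,0,0,8,0,0,0,0,0,0,8,0,0,0,0,0,0,8,0,0,-4,0,0,0,8,0,0,-5,0,0,0]
}}

```text
time: 25.35
tool_pos: [0.5311, 0.3324, 0.1446]
tcp_rot: [-2.221, -2.221, 0.009]
wrist_force: [1.5, 0.2, 0.6]
width: 0.0799
finger_force: 0.0
```

Request:
{"api": "drive_tool", "payload": {
  "deltas": [8,0,0,-2,0,0,0,9.3,-4.8,-0.6,0,0,0,0,9.3,-4.8,-0.6,0,0,0,0,9.3,-4.8,-0.6,0,0,0,0,9.3,-4.8,-0.6,0,0,0,0,9.3,-4.8,-0.6,0,0,0,0,9.3,-4.8,-0.6,0,0,0,0,9.3,-4,-0.4,0,0,0,0]
}}

```text
time: 26.15
tool_pos: [0.4919, 0.0027, 0.1661]
tcp_rot: [2.223, 2.218, -0.0]
wrist_force: [0.9, 0.1, -0.9]
width: 0.093
finger_force: 0.0
```

Request:
{"api": "drive_tool", "payload": {
  "deltas": [9.3,0,0,0,0,0,0,9.3,0,0,0,0,0,0]
}}

```text
time: 26.35
tool_pos: [0.4926, 0.0047, 0.1661]
tcp_rot: [2.224, 2.218, 0.002]
wrist_force: [0.8, 1.1, 0.1]
width: 0.093
finger_force: 0.0
```

```bash
python3 look.py
```

```text
top
[ 0.6753 -0.0692] 0.1233 0.03
[0.6833 0.0388] 0.0892 0.03
[ 0.524  -0.0899] 0.1232 0.03
[0.5318 0.3261] 0.075 0.03
[0.4499 0.2315] 0.0749 0.03
scene
[ 0.5274 -0.0839] 0.1207 0.031
[0.4963 0.0076] 0.088 0.03
[ 0.6791 -0.0632] 0.1209 0.031
[0.6868 0.0436] 0.0876 0.03
[0.4539 0.2374] 0.0741 0.03
[0.5354 0.333 ] 0.0741 0.031
26.45 [0.4927 0.0073 0.1661] y ang 0.12 tilt [0.0014 0.0012] q [ 0.27  0.49 -0.47  1.94  0.31  0.79 -0.37] 0.09294148373934727
```

Request:
{"api": "drive_tool", "payload": {
  "deltas": [9.3,-0.1,0.2,3,0,0,0,9.3,0,0,3,0,0,0,9.3,0,0,3,0,0,0,9.3,0,0,0.8,0,0,0,9.3,0,0,0,0,0,0,5,0,0,0,0,0,0,5,0,0,0,0,0,0,5,0,0,0,0,0,0]
}}

```text
time: 27.25
tool_pos: [0.4952, 0.0048, 0.0687]
tcp_rot: [2.22, 2.22, 0.003]
wrist_force: [0.4, -0.4, 0.7]
width: 0.0738
finger_force: 0.0
```

Request:
{"api": "drive_tool", "payload": {
  "deltas": [5,0,0,0,0,0,0,5,0,0,0,0,0,0,5,0,0,0,0,0,0]
}}

```text
time: 27.55
tool_pos: [0.4946, 0.0045, 0.0682]
tcp_rot: [2.221, 2.22, 0.001]
wrist_force: [-1.9, -0.7, 5.8]
width: 0.0635
finger_force: 30.0
```

Request:
{"api": "drive_tool", "payload": {
  "deltas": [5,0,0,-5,0,0,0,5,0,0,-5,0,0,0,5,4,-0.6,0,0,0,0,5,4.9,-0.7,0,0,0,0,5,4.9,-0.7,0,0,0,0,5,4.9,-0.7,0,0,0,0,5,4.9,-0.7,0,0,0,0,5,4.9,-0.7,0,0,0,0]
}}

```text
time: 28.35
tool_pos: [0.4528, 0.2912, 0.1672]
tcp_rot: [2.222, 2.221, -0.001]
wrist_force: [0.6, 0.6, -1.5]
width: 0.0635
finger_force: 30.0
```

Request:
{"api": "drive_tool", "payload": {
  "deltas": [5,4.9,-0.7,0,0,0,0,5,4,-0.6,0,0,0,0,5,2.5,-0.2,0,0,0,0,5,0,0,3,0,0,0,5,0,0,4,0,0,0,5,0,0,0,0,0,0,5,0,0,0,0,0,0]
}}

```text
time: 29.05
tool_pos: [0.4382, 0.4032, 0.0972]
tcp_rot: [-2.222, -2.221, 0.003]
wrist_force: [-0.1, -0.6, -0.6]
width: 0.0636
finger_force: 30.0
```

Request:
{"api": "drive_tool", "payload": {
  "deltas": [5,0.3,0,3,0,0,0,5,0,0,1.3,0,0,0,5,0,0,0,0,0,0,8,0,0,0,0,0,0,8,0,0,0,0,0,0,8,0,0,0,0,0,0,8,0,0,-4,0,0,0,8,0,0,-5,0,0,0]
}}

```text
time: 29.85
tool_pos: [0.4374, 0.4053, 0.144]
tcp_rot: [-2.221, -2.221, 0.008]
wrist_force: [1.0, 0.9, -0.5]
width: 0.0801
finger_force: 0.0
```

Request:
{"api": "drive_tool", "payload": {
  "deltas": [8,0,0,-4,0,0,0,9.3,-5,0.8,0,0,0,0,9.3,-5,0.8,0,0,0,0,9.3,-5,0.8,0,0,0,0,9.3,-5,0.8,0,0,0,0,9.3,-5,0.8,0,0,0,0,9.3,-5,0.8,0,0,0,0,9.3,-5,0.8,0,0,0,0]
}}

```text
time: 30.65
tool_pos: [0.494, 0.0591, 0.1855]
tcp_rot: [2.22, 2.221, 0.002]
wrist_force: [1.2, -0.3, -0.4]
width: 0.0933
finger_force: 0.0
```

Request:
{"api": "drive_tool", "payload": {
  "deltas": [9.3,-5,0.9,0,0,0,0,9.3,-5,0.9,0,0,0,0,9.3,-4,0.8,0,0,0,0,9.3,0,0,0,0,0,0,9.3,0,0,0,0,0,0]
}}

```text
time: 31.15
tool_pos: [0.5194, -0.0782, 0.1849]
tcp_rot: [2.224, 2.218, 0.001]
wrist_force: [0.5, 0.6, -1.0]
width: 0.093
finger_force: 0.0
```

```bash
python3 look.py
```

```text
top
[0.6833 0.0371] 0.0907 0.029
[0.5319 0.326 ] 0.0757 0.03
[0.4501 0.2313] 0.075 0.03
[0.4377 0.4009] 0.0754 0.03
scene
[ 0.5268 -0.0839] 0.121 0.031
[ 0.678  -0.0635] 0.1211 0.031
[0.6879 0.0444] 0.0878 0.031
[0.4536 0.2382] 0.0743 0.03
[0.535  0.3326] 0.0744 0.03
[0.4425 0.407 ] 0.0741 0.031
31.25 [ 0.5193 -0.0755  0.185 ] y ang 0.14 tilt [0.0007 0.0011] q [ 0.43  0.51 -0.48  1.83  0.3   0.87 -0.19] 0.09288503100694478
```

Request:
{"api": "drive_tool", "payload": {
  "deltas": [9.3,-0.9,0.6,2,0,0,0,9.3,0,0,3,0,0,0,9.3,0,0,3,0,0,0,9.3,0,0,1.3,0,0,0,9.3,0,0,0,0,0,0,5,0,0,0,0,0,0,5,0,0,0,0,0,0,5,0,0,0,0,0,0]
}}

```text
time: 32.05
tool_pos: [0.5263, -0.0863, 0.0928]
tcp_rot: [2.22, 2.22, 0.003]
wrist_force: [-0.2, 0.3, -0.9]
width: 0.0735
finger_force: 0.0
```

Request:
{"api": "drive_tool", "payload": {
  "deltas": [5,0,0,0,0,0,0,5,0,0,0,0,0,0,5,0,0,0,0,0,0]
}}

```text
time: 32.35
tool_pos: [0.5255, -0.0867, 0.0923]
tcp_rot: [2.221, 2.221, -0.0]
wrist_force: [-1.7, -0.1, 5.8]
width: 0.0634
finger_force: 30.0
```

Request:
{"api": "drive_tool", "payload": {
  "deltas": [5,0,0,-5,0,0,0,5,0,0,-4,0,0,0,5,4,-1.6,0,0,0,0,5,4.8,-1.9,0,0,0,0,5,4.8,-1.9,0,0,0,0,5,4.8,-1.9,0,0,0,0,5,4.8,-1.9,0,0,0,0,5,4.8,-1.9,0,0,0,0]
}}

```text
time: 33.15
tool_pos: [0.4161, 0.1874, 0.1811]
tcp_rot: [-2.222, -2.22, 0.001]
wrist_force: [1.3, 1.1, -2.4]
width: 0.0635
finger_force: 30.0
```

Request:
{"api": "drive_tool", "payload": {
  "deltas": [5,4.8,-1.9,0,0,0,0,5,4,-1.7,0,0,0,0,5,3.2,-1.3,0,0,0,0,5,0,0,3,0,0,0,5,0,0,3,0,0,0,5,0,0,0,0,0,0,5,0,0,0,0,0,0]
}}

```text
time: 33.85
tool_pos: [0.3687, 0.3044, 0.1214]
tcp_rot: [-2.221, -2.221, 0.002]
wrist_force: [0.5, 0.6, -3.0]
width: 0.0634
finger_force: 30.0
```

Request:
{"api": "drive_tool", "payload": {
  "deltas": [5,0.5,0,3,0,0,0,5,0,0,1.3,0,0,0,5,0,0,0,0,0,0,8,0,0,0,0,0,0,8,0,0,0,0,0,0,8,0,0,0,0,0,0,8,0,0,-4,0,0,0,8,0,0,-5,0,0,0]
}}

```text
time: 34.65
tool_pos: [0.368, 0.3085, 0.1687]
tcp_rot: [-2.221, -2.221, 0.007]
wrist_force: [2.0, 0.9, -0.1]
width: 0.08
finger_force: 0.0
```

Request:
{"api": "drive_tool", "payload": {
  "deltas": [8,0,0,-5,0,0,0,8,-5,0,0,0,0,0,8,-5,0.5,0,0,0,0,8,-5,0.5,0,0,0,0,8,-5,1,0,0,0,0,8,-5,1,0,0,0,0,8,-5,1,0,0,0,0,8,0,0,0,0,0,0]
}}

```text
time: 35.45
tool_pos: [0.4091, 0.0054, 0.2188]
tcp_rot: [2.235, 2.203, -0.003]
wrist_force: [-0.3, 0.4, -0.1]
width: 0.0799
finger_force: 0.0
```

```bash
python3 look.py f; python3 - <<'E'
from h import *
for n in("top","scene"):
    p,d,W,c=cloud(n); hsv=cv2.cvtColor(p,cv2.COLOR_RGB2HSV)
    m=((d>0)&(abs(W[...,2]-.093)<.006)&(W[...,1]<-.2)&(W[...,1]>-.29)&(W[...,0]>.6)&(W[...,0]<.7)&(hsv[...,2]<80)); w=W[m]
    print(len(w),cv2.minAreaRect(w[:,:2].astype(np.float32)))
    m=(abs(W[...,2]-.127)<.006)&(np.hypot(W[...,0]-.5945,W[...,1]+.0115)<.06); w=W[m]; print(len(w),cv2.minAreaRect(w[:,:2].astype(np.float32)))
E
```

```text
top
[ 0.6754 -0.0694] 0.1231 0.03
[0.6824 0.0383] 0.0893 0.03
[0.532  0.3268] 0.0755 0.029
[0.4501 0.2317] 0.0753 0.029
[0.4383 0.4014] 0.0752 0.03
[0.3697 0.3025] 0.1089 0.03
scene
[ 0.6782 -0.0638] 0.1211 0.03
[0.6864 0.0447] 0.0875 0.031
[0.3728 0.3091] 0.1077 0.03
[0.4554 0.2374] 0.0741 0.031
[0.5352 0.3326] 0.0737 0.03
[0.4428 0.4069] 0.0746 0.031
35.55 [0.4084 0.0121 0.219 ] y ang -0.22 tilt [0.0009 0.0002] q [ 0.31  0.29 -0.5   2.07  0.18  0.82 -0.3 ] 0.08010362753765969
72 ((0.6545042395591736, -0.24290980398654938), (0.015681572258472443, 0.0577504001557827), 63.721370697021484)
180 ((0.5939121842384338, -0.01167486235499382), (0.08747122436761856, 0.020379699766635895), 85.8667221069336)
66 ((0.6532301902770996, -0.24163508415222168), (0.019956126809120178, 0.05192161723971367), 62.3992919921875)
197 ((0.5934693217277527, -0.010237239301204681), (0.08938829600811005, 0.020986316725611687), 84.94749450683594)
```

View pics/f_top.png

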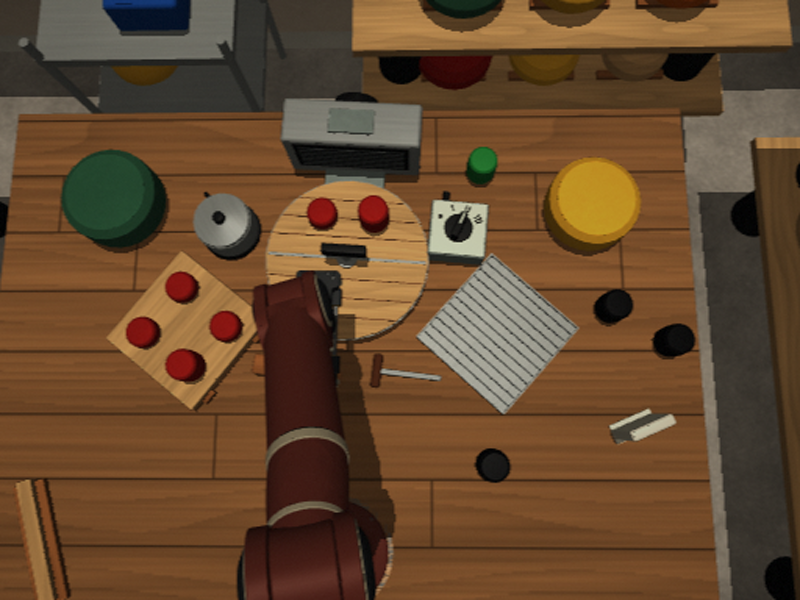

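View pics/f_scene.png

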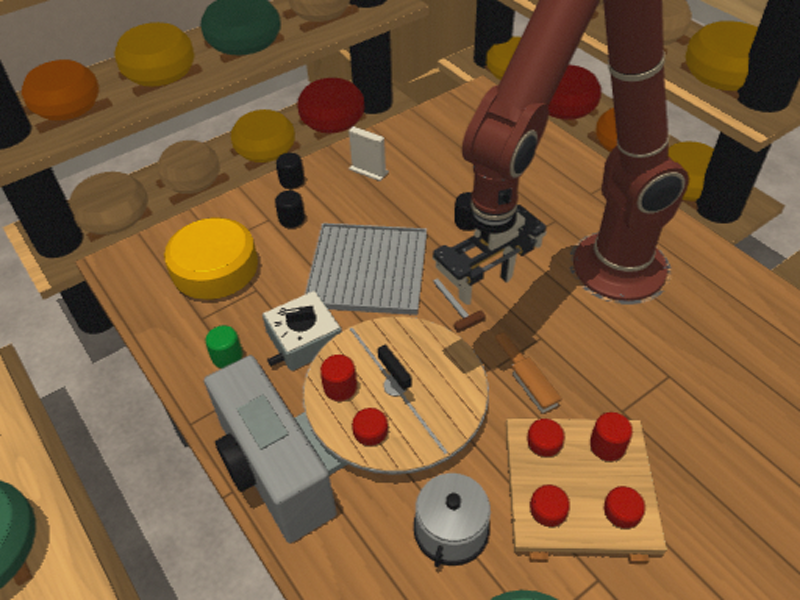

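All four wheels stand apart on the board, the tall and low wheels of the batch are before the blower, and the pointer is on the two-bar mark at about (466,212).

```bash
python3 -c "
from cell import *
print(hand_in())"
```

```text
the job is handed in; nothing more can be done
None
```

The job is handed in with no verdict returned. My last measurements show the new batch (one low wheel, one tall) standing before the blower with the table at half a turn, the three dried wheels spaced out with the aged one on the board, and the timer on two bars.

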